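# Hold the chute gate open and push the fitting rack home

## Task

Press the red bar down with one fingertip and keep it down, so that the orange gate stays swung up, while the other fingertip pushes the blue rack by its upright rear plate along the chute, under the gate, until the rack is home against the grey end stop. Then let the bar up so that the gate shuts behind the rack's tray. Only press and push: lift nothing, keep the gate clear of the rack and its fittings, and leave the fittings in their pockets and the other parts on the bench alone.

Things in the scene. Friction and masses are not known exactly. Their poses are not given: they have to be found in the camera images.
- chute: Aluminium trough fixed to the bench, 96 mm wide. Origin on the bench top under the shut gate blade, mid-channel. y runs along the channel, upstream: the rack is pushed towards -y. x points away from the robot. Channel floor 6 mm above the bench, y = -126 to +275 mm; walls at x = -41 to -36 and +36 to +41 mm, tops 38 mm above the bench.
- end_stop (a point): Middle of the face of the grey end stop across the channel's downstream end, at chute y = -120 mm, 21 mm above the bench. The rack's front comes to rest against it.
- hinge (a point): Middle of the gate's steel shaft (8 mm thick), parallel to the chute's y at chute x = -42 mm, 56 mm above the bench, y = -12 to 278 mm. Two dark posts carry it on the near wall (x = -50 to -34 mm, at y = 20 and 254 mm, tops at 64 mm).
- gate: Spring-shut gate: shaft, orange boom and blade across the channel, and the red press bar, all one rigid moving part of 0.13 kg on the chute. Origin on the shaft's axis at chute y = 0; its axes are the chute's when shut.
- gate_angle (a joint): Opening angle of the gate, rad: 0 shut, 0.85 fully open. A light spring and its weight (about 2.5 to 4.5 N at the bar) shut it whenever the bar is not held down. From 0.6 on, the blade is clear above the rack and its fittings.
- press_bar (a point): Red round bar, 10 mm thick, along y outside the near wall (robot side), part of the gate: pressed down, it lifts the blade. This point is mid-bar, on its axis. In the chute's frame x = -70, y = 40 to 268 mm; axis 66 mm above the bench with the gate shut, 48 at 0.62 rad, 44 at 0.75, 42 at 0.85. A steel arm at each end joins it to the shaft; a finger may slide along it between them.
- blade_edge (a point): Orange gate blade, 34 mm wide (x), 5 mm thick (y), 42 mm tall, hanging from an orange boom over the channel at chute y = 0. This point is mid lower edge, 16 mm above the bench when shut; it then blocks the rack's tray but leaves room for the rack's low tongue.
- rack: Loose blue rack, about 0.35 kg, 3 mm play each side in the channel. Origin mid-underside of the tray, axes as the chute's (y to the rear). Tray 66 mm wide, y = -50 to +50 mm, 25 mm high, six pockets; behind it a tongue 4 mm high leads to an upright push plate 60 mm wide, 78 mm high. Home against the end stop its origin is at chute y = -70 mm.
- push_face (a point): On the rear (upstream) face of the rack's push plate, on its centre line, 50 mm above the rack's underside, at rack y = +131 mm. The plate spans rack x = -30 to +30 mm; with the rack home it is still 61 mm upstream of the gate, so fingers need not pass the gate.
- stub_a: White hex-footed stub fitting, 22x25x32 mm, standing loose in a front pocket of the rack; origin at its underside, its top 35 mm above the rack's underside.
- stub_b: White hex-footed stub fitting like stub_a, standing loose in a middle pocket.
- stub_c: White hex-footed stub fitting like stub_a, standing loose in a rear pocket.
- pressure_ports: Fixed bench furniture to keep clear of: two rows of white ports, each 44 mm square, along y at about world x = 0.48 and 0.57 m, between robot and chute. Bare ports are 105 mm high; those with a probe or a round gauge (100 mm wide) up to 250 mm, so cross them high. None reaches past x = 0.60 m.
- plug: Bystander: white domed plug, 25 mm wide, 15 mm high, on the bench on the robot's side of the chute; origin at its underside.
- spare_stub: Bystander: white hex-footed stub fitting, 22x25x32 mm, standing on the bench behind the chute; origin at its underside.
- cap: Bystander: white stepped cap, 40x40x26 mm, behind the chute; origin at its underside.

How it is judged:
By the outcome, as a careful person would: the job done as asked, in the order asked, and still so for the second after the job is handed in, with the robot touching nothing.
It also fails if it takes over 53 s, if anything falls off the work surface, if the arm or the gripper's body presses on something with over 40 N, if the wrist force passes 120 N, or if a joint passes its speed limit or range.

## Robot

A 7-joint arm with a two-finger parallel gripper is mounted at the origin on a cart in front of the work surface, level with it; the furniture and walls round the work are solid. World frame = base frame: x ahead of the robot, y to its left, z up, the work surface at z = 0. Lengths are in m, angles in rad, forces in N, time in s.
With the tool pointing down it reaches from about 0.425 to 0.925 m from the base axis. Payload 6.8 kg.
Tool frame: the origin (TCP) lies between the finger pads; the fingertips stand 14 mm ahead of it and the grasp point (between the pads) lies 5 mm behind it; z points along the fingers, y is the line along which they close (so a half turn about z gives the same grasp; the last joint's range is limited). The gripper opens to 85 mm and grips with 20 to 120 N. Pads are 22 mm wide; open, the fingers measure 114 mm over their backs; the gripper's body (76 mm by 85 mm) begins 54 mm behind the grasp point. The pads swing forward as they close: fully open they stand 13 mm farther back than shut.
Start: joints at [-1.283, 0.477, 0.022, 1.555, -0.011, 1.109, -0.083], TCP at [0.26, 0.623, 0.21] pointing down, gripper open.
Joint ranges: [-2.96, 2.96], [-0.34, 2.1], [-1.41, 1.46], [0.24, 2.44], [-1.37, 4.51], [0.17, 1.92], [-2.96, 2.96]. Speed limits (rad/s): [2.39, 2.39, 3.14, 3.14, 3.14, 3.14, 3.14].

## Interface

Orientations are given as a rotation vector (axis times angle).
In Python, from bench import r, eyes, ticket gives the robot as it stands. The module is installed in compiled form; this text tells all that it offers.
- The arm moves only by the tool arm_command, never from a script. Its argument "plan" is text: rows parted by semicolons, each of 4 numbers parted by spaces: the shift along the tool's x, y, z in m, then the turn about the tool's z in degrees. In form: tx ty tz yaw; .... A call has 1 to 20 rows; each row shifts and turns the commanded pose from where the row before left it, along the tool's axes as they then stand; what a row does not reach is not made up. A row lasts 1/8 s, in which the tool goes at most 62.5 mm and 10.7 degrees, less where a joint would pass 70% of its speed; a pose out of reach is approached as far as the arm can. A call is refused whole if a number of a shift passes 0.0625 or a number of a turn 10.7, either way. A call with a gripper value outside its range is refused whole. "hand" is the closure, from -1 (fully open) to 1 (shut), set as the call begins (left out, the last holds). The fingers move at their own pace and stop on an object; "grip_force" is the grip in N (left out, the last holds). Time passes only in rows, so rows that do not move let the fingers close. It gives the time, the measured TCP pose, the force, the opening and the grip force at its end, in the units of the state.
- r.get_obs(): the state, without advancing time (a new reading comes with each control period).
- eyes.grab_frame(name): name is "scene" or "top" or "wrist"; returns (picture, depth): 420x560x3 uint8, red, green, blue; 420x560 float32, m along the optical axis (not along the pixel's ray), 0 where there is no reading.
- eyes.calibration(name): a dict with "fov_y" (degrees; the focal length in pixels is half the picture's height over the tangent of half this angle, whatever the lens; pixels are square), "cx", "cy" (the principal point, pixels), "origin" and "attitude" of the camera in the world; the wrist camera has in their place "tool_from_camera" (4x4, takes a point from camera to tool coordinates, whose origin is the TCP and whose axes are the flange's). Camera axes: x right, y up, looking along -z (the intrinsics and any distortion apply to the point x, -y, -z); pixel columns grow to the right and rows downward; lengths in m; the calibration is good to about 2 mm. A picture is of the moment at which its call begins: read the wrist's pose just before it. calibration takes no time and is no camera call.
- ticket.hand_in(): hands the job in; it is judged then, once.
The state is a dict: "clock": time; "joints": joint angles; "qvel": joint speeds; "tau": joint torques, N m; "tcp_pos": TCP position; "orientation": TCP orientation; "contact_force": force on the tool from outside, world axes, zero at the start; "moment": the same for the moment, N m; "grip_width": finger opening in m; "gripper_force": force on a finger pad.
Only numpy, scipy, OpenCV 4.12 (cv2) and the standard library are available. Lean on these libraries where they do the work, as an engineer would, in place of code of your own. Each camera call takes 0.05 s, during which the arm holds its last target. There are 200 camera calls.

## Working session

There is one attempt and no reset: what is moved stays moved. The work goes in short steps, Python scripts to look and compute and a tool call to move; the robot and the scene stay as the last step left them, time stands still between calls to the robot, and variables do not carry over. Pictures are saved under pics/ and viewed, at most 11 in all, crops included, and the job is handed in when it is done.

Besides the shell and the picture viewer there is one more tool, called after "Request:" by a JSON object that holds its "op" and its "data". arm_command: Moves the arm, as the interface text tells. Its arguments: {"type":"object","properties":{"plan":{"type":"string"},"hand":{"type":"number"},"grip_force":{"type":"number"}},"required":["plan"]}

```bash
mkdir -p pics; cat > h.py <<'E'
import numpy as np, cv2
from bench import r, eyes, ticket
from scipy.spatial.transform import Rotation as R
def snap(n,f):
    o=r.get_obs(); p,d=eyes.grab_frame(n); cv2.imwrite(f'pics/{f}.png',p[:,:,::-1]); np.savez(f'pics/{f}.npz',p=p,d=d,t=o['tcp_pos'],q=o['orientation']); return p,d
E
python3 - <<'E'
from h import *
for n in('scene','top'):
    snap(n,n+'0'); c=eyes.calibration(n); print(n,c)
print(eyes.calibration('wrist')); print(r.get_obs())
E
```

```text
scene {'fov_y': 57.11499211781496, 'cx': 279.3919253042354, 'cy': 206.07901816015843, 'origin': array([0.86897281, 0.78441582, 0.40110297]), 'attitude': array([0.22352293, 1.61543451, 2.3709809 ])}
top {'fov_y': 51.58154848380773, 'cx': 278.02751804291137, 'cy': 210.9819867192352, 'origin': array([0.49106241, 0.03084759, 0.92239797]), 'attitude': array([ 0.13194669, -0.1523614 , -1.58836006])}
{'fov_y': 65.3438780056608, 'cx': 279.79505478067125, 'cy': 214.14370571140512, 'tool_from_camera': array([[-1.51651471e-03,  9.61187831e-01,  2.75890655e-01,
         6.94521269e-02],
       [ 9.99998379e-01,  1.18998340e-03,  1.35095077e-03,
         1.19910266e-03],
       [ 9.70212139e-04,  2.75892256e-01, -9.61188078e-01,
        -1.62740230e-01],
       [ 0.00000000e+00,  0.00000000e+00,  0.00000000e+00,
         1.00000000e+00]])}
{'clock': 0.1, 'joints': array([-1.28306761,  0.4777242 ,  0.02232237,  1.55634045, -0.01149569,
        1.10929579, -0.08310849]), 'qvel': array([-0.00089776, -0.00060864, -0.00022913, -0.000607  ,  0.00169864,
        0.00036533,  0.00080962]), 'tau': array([ 3.73110117e-03, -5.97763932e+01,  1.61345467e+00, -2.81954277e+01,
        1.28611136e-02,  5.08533034e-03,  8.28396765e-06]), 'tcp_pos': array([0.26004609, 0.62228705, 0.20912316]), 'orientation': array([-6.17624958e-01, -3.08006779e+00,  2.55460185e-03]), 'contact_force': array([ 0.40137866,  0.49604697, -0.10613973]), 'moment': array([ 0.02682359, -0.02285343,  0.00738465]), 'gripper_force': 0.0, 'grip_width': 0.08528809861248367}
```

View pics/scene0.png

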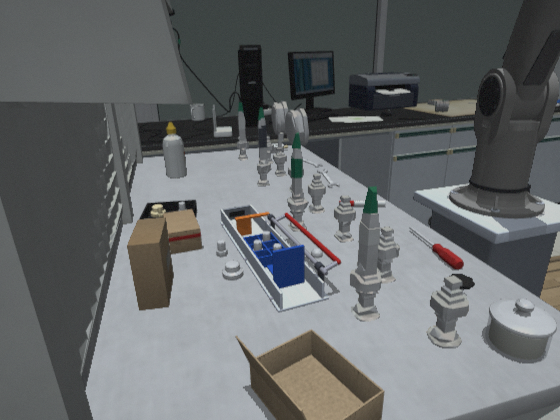

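View pics/top0.png

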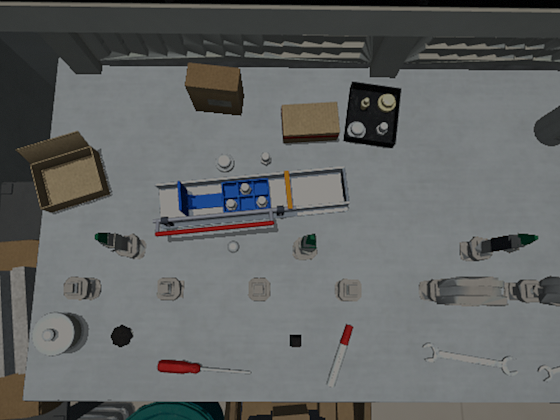

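```bash
cat >> h.py <<'E'
def cam(n,t=None,q=None):
    c=eyes.calibration(n); f=210/np.tan(np.radians(c['fov_y']/2))
    if n=='wrist':
        T=np.eye(4);T[:3,:3]=R.from_rotvec(q).as_matrix();T[:3,3]=t;T=T@c['tool_from_camera'];return f,c['cx'],c['cy'],T[:3,:3],T[:3,3]
    return f,c['cx'],c['cy'],R.from_rotvec(c['attitude']).as_matrix(),c['origin']
def ray(C,u,v,z=None,dep=None):
    f,cx,cy,M,o=C; d=M@np.array([(u-cx)/f,-(v-cy)/f,-1]); 
    return o+d*(dep if dep is not None else (z-o[2])/d[2])
E
python3 - <<'E'
from h import *
p=cv2.imread('pics/top0.png'); cv2.imwrite('pics/top0c.png',cv2.resize(p[150:260,145:360],None,fx=3.7,fy=3.7,interpolation=cv2.INTER_CUBIC))
d=np.load('pics/top0.npz')['d'];C=cam('top')
for u,v in[(250,300),(330,190),(190,208),(320,170)]: print(u,v,ray(C,u,v,dep=d[v,u]))
E
```

```text
250 300 [4.72454744e-01 7.94975159e-02 2.59501409e-04]
330 190 [ 0.70202144 -0.09669518  0.00557733]
190 208 [0.66783865 0.20450847 0.01020161]
320 170 [ 0.7395578  -0.07359644  0.03311806]
```

View pics/top0c.png

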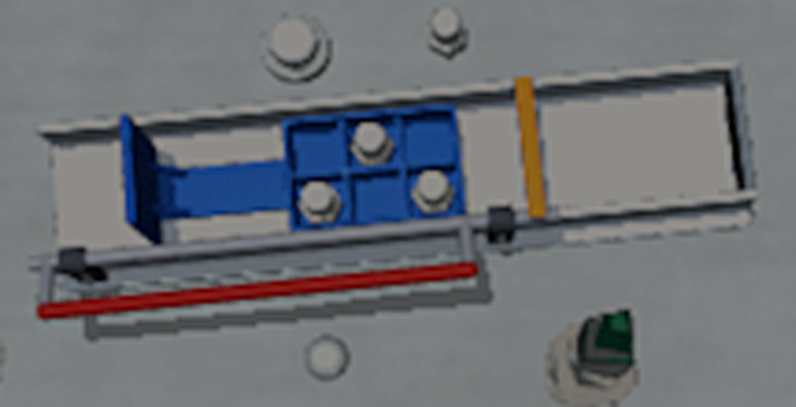

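```bash
python3 - <<'E'
from h import *
C=cam('top')
g=lambda x,y,z: ray(C,x/3.7+145-.37,y/3.7+150-.37,z=z)[:2]
pts=[((40,130),.038,(41,275)),((740,62),.038,(41,-126)),((755,190),.038,(-36,-126)),((42,311),.066,(-70,268)),((474,269),.066,(-70,40))]
W=np.array([g(*p,z) for p,z,c in pts]);L=np.array([c for *_,c in pts])/1e3
print(W)
a=L-L.mean(0);b=W-W.mean(0);U,S,Vt=np.linalg.svd(a.T@b);Rm=(U@Vt).T;t=W.mean(0)-Rm@L.mean(0)
print(Rm,t,'ang',np.degrees(np.arctan2(Rm[1,0],Rm[0,0])));print('res mm',(W-(L@Rm.T+t))*1e3)
np.savez('chute.npz',Rm=Rm,t=t)
loc=lambda w:np.round((Rm.T@(w-t))*1e3,1)
for n,q,z in[('plate far',(123,117),.084),('plate near',(133,222),.084),('tray rear far',(285,120),.031),('rear near',(293,228),.031),('front far',(453,106),.031),('front near',(463,214),.031),('plug',(326,357),.012),('boomfar',(523,80),.06),('post1',(500,222),.064),('post2',(78,262),.064),('port',(590,360),.1)]: w=g(*q,z);print(n,w,loc(w))
E
```

```text
[[ 0.71331758  0.27174998]
 [ 0.74502819 -0.12541142]
 [ 0.67032897 -0.13006774]
 [ 0.60670965  0.26035083]
 [ 0.62443397  0.02896191]]
[[ 0.99701186 -0.07724864]
 [ 0.07724864  0.99701186]] [ 0.69582136 -0.0034332 ] ang 4.430434734545672
res mm [[-2.13788868 -2.16227425]
 [-1.40397709  0.4780764 ]
 [ 0.66670988  1.76990323]
 [ 1.38176347  1.99225432]
 [ 1.49339243 -2.07795969]]
plate far [0.70800309 0.21512441] [ 29. 217.]
plate near [0.65067887 0.20881973] [-28.6 215.1]
tray rear far [0.71806667 0.13470652] [ 32.8 136. ]
rear near [0.65542186 0.13021412] [-30.  136.4]
front far [0.72432827 0.03888848] [31.7 40. ]
front near [0.66141071 0.03442706] [-31.4  40.4]
plug [0.58422521 0.11373329] [-102.2  125.4]
boomfar [ 7.30805212e-01 -4.57655537e-04] [35.1  0.3]
post1 [0.65025622 0.01429771] [-44.1  21.2]
post2 [0.63317323 0.24226287] [-43.5 249.8]
port [ 0.5706776  -0.02940341] [-126.8  -16.2]
```

Request:
{"op": "arm_command", "data": {"plan": "0 0 -0.02 10.5; 0 0 -0.02 10.5; 0 0 -0.02 10.5; 0 0 -0.02 10.5; 0 0 -0.02 10.5; 0 0 -0.02 10.4; 0 0 0 0; 0 0 0 0", "hand": -0.41}}

```text
clock: 1.1
tcp_pos: [0.26, 0.6224, 0.3287]
orientation: [2.129, 2.309, -0.002]
contact_force: [-0.2, 0.8, -0.1]
grip_width: 0.0602
gripper_force: 0.0
```

```bash
cat >> h.py <<'E'
def go(cx,cy,z):
    Z=np.load('chute.npz');o=r.get_obs();M=R.from_rotvec(o['orientation']).as_matrix();p=o['tcp_pos']
    w=np.append(Z['t']+Z['Rm']@np.array([cx,cy])/1e3,z)
    print('clock',o['clock'],'tcp',p,'chute',Z['Rm'].T@(p[:2]-Z['t'])*1e3,'w',o['grip_width'],'F',o['contact_force'])
    print('x axis',M[:,0],'z axis',M[:,2],'yaw need deg',np.degrees(np.arctan2(M[1,1],M[0,1])-np.arctan2(Z['Rm'][1,0],Z['Rm'][0,0])))
    print('target',w,'shift tool',M.T@(w-p))
E
python3 -c "
from h import *
go(-33,234,.32)
d=np.load('pics/top0.npz')['d'];C=cam('top')
v,u=np.mgrid[90:320,60:420];f,cx,cy,M,o=C
D=np.stack([(u-cx)/f,-(v-cy)/f,-np.ones(u.shape)],-1)@M.T;P=o+D*d[90:320,60:420,None]
m=(P[...,2]>.12)
for c in P[m][np.argsort(P[m][:,1])][::40]:print(c.round(3))
"
```

```text
clock 1.1 tcp [0.25995892 0.62239331 0.32871759] chute [-386.21577176  657.62622842] w 0.06021471850288528 F [-0.1998155   0.79563137 -0.13875489]
x axis [-0.08070996  0.99673636 -0.00159008] z axis [-5.06181514e-04 -1.63626814e-03 -9.99998533e-01] yaw need deg 0.19888834855120663
target [0.64484378 0.22731837 0.32      ] shift tool [-0.42483573  0.35174861  0.00916921]
[ 0.562 -0.046  0.145]
[ 0.565 -0.038  0.185]
[ 0.562 -0.035  0.165]
[ 0.575 -0.031  0.231]
[ 0.577 -0.028  0.214]
[ 0.574 -0.025  0.187]
[ 0.567 -0.023  0.133]
[0.491 0.031 0.922]
[0.491 0.031 0.922]
[0.491 0.031 0.922]
[0.491 0.031 0.922]
[0.491 0.031 0.922]
[0.491 0.031 0.922]
[0.491 0.031 0.922]
[0.491 0.031 0.922]
[0.598 0.306 0.163]
[0.591 0.307 0.13 ]
[0.582 0.307 0.138]
[0.593 0.308 0.162]
[0.595 0.309 0.174]
[0.581 0.31  0.187]
[0.585 0.312 0.188]
[0.575 0.313 0.165]
[0.58  0.315 0.216]
[0.579 0.323 0.18 ]
```

Request:
{"op": "arm_command", "data": {"plan": "-0.02 0.017 0 0; -0.035 0.029 0 0; -0.035 0.029 0 0; -0.035 0.029 0 0; -0.035 0.029 0 0; -0.035 0.029 0 0; -0.035 0.029 0 0; -0.035 0.029 0 0; -0.035 0.029 0 0; -0.035 0.029 0 0; -0.035 0.029 0 0; -0.035 0.029 0 0; -0.02 0.016 0 0; 0 0 0 0; 0 0 0 0"}}

```text
clock: 2.98
tcp_pos: [0.6434, 0.226, 0.3294]
orientation: [-2.133, -2.305, 0.001]
contact_force: [-0.0, 0.4, 0.8]
grip_width: 0.0601
gripper_force: 0.0
```

```bash
python3 -c "
from h import *
go(-33,234,.15)
snap('wrist','w1')
"
```

```text
clock 2.975 tcp [0.64338971 0.22597434 0.32942307] chute [-34.5535495  232.77231481] w 0.06009582010994356 F [-0.04518486  0.41158769  0.82325542]
x axis [-7.76450627e-02  9.96981042e-01  2.16701460e-04] z axis [-1.23859156e-03  1.20895752e-04 -9.99999226e-01] yaw need deg 0.022797202733098928
target [0.64484378 0.22731837 0.15      ] shift tool [0.00118819 0.00177391 0.17942129]
```

View pics/w1.png

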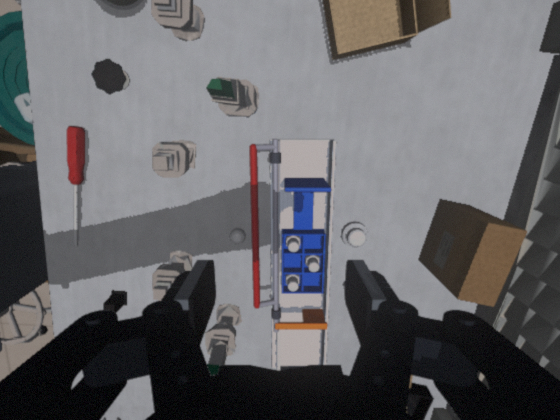

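```bash
python3 -c "
from h import *
Z=np.load('pics/w1.npz');C=cam('wrist',Z['t'],Z['q']);d=Z['d'];K=np.load('chute.npz');M=R.from_rotvec(Z['q']).as_matrix()
L=lambda w:(K['Rm'].T@(w[:2]-K['t'])*1e3).round(1)
for n,u,v,z in[('barU',254,147,.066),('barD',256,304,.066),('plate L top',285,191,.084),('plate R',329,190,.084),('wallR up',335,140,.038),('wallR',330,320,.038)]:print(n,L(ray(C,u,v,z=z)))
for v in range(258,300,6):
  for a,b in((180,222),(340,390)):
    s=[(u,((M.T@(ray(C,u,v,dep=d[v,u])-Z['t']))*1e3).round()) for u in range(a,b,4) if 0<d[v,u]<.25]
    if s: print(v,s[0],s[len(s)//2][1],s[-1])
p=cv2.imread('pics/w1.png');cv2.imwrite('pics/w1c.png',cv2.resize(p[130:330,170:400],None,fx=3,fy=3,interpolation=cv2.INTER_CUBIC))
"
```

```text
barU [-67.2 270.2]
barD [-69.4  43.3]
plate L top [-27.6 216.7]
plate R [ 28.3 217.9]
wallR up [ 40.5 277.3]
wallR [45.3 -2.5]
264 (196, array([ 11., -35., -33.])) [ 12. -31. -34.] (212, array([  9., -29., -29.]))
264 (348, array([ 10.,  31., -31.])) [ 12.  34. -34.] (364, array([ 12.,  37., -34.]))
270 (196, array([ 12., -33., -41.])) [ 12. -30. -40.] (212, array([  6., -29., -29.]))
270 (348, array([  8.,  31., -31.])) [ 12.  34. -40.] (368, array([ 11.,  37., -40.]))
276 (180, array([  8., -41., -37.])) [ 12. -32. -45.] (212, array([  4., -29., -30.]))
276 (348, array([  5.,  31., -32.])) [ 11.  34. -45.] (380, array([  8.,  43., -37.]))
282 (180, array([  7., -40., -42.])) [ 12. -31. -50.] (212, array([  2., -29., -32.]))
282 (348, array([  2.,  31., -33.])) [ 12.  34. -51.] (384, array([  8.,  43., -43.]))
288 (180, array([ 11., -36., -54.])) [ 11. -30. -54.] (212, array([ -1., -29., -32.]))
288 (344, array([ -5.,  31., -25.])) [ 12.  33. -55.] (388, array([  8.,  43., -49.]))
294 (180, array([ 12., -34., -60.])) [ 11. -29. -58.] (212, array([ -3., -29., -33.]))
294 (344, array([ -7.,  31., -26.])) [ 12.  32. -59.] (388, array([  7.,  42., -52.]))
```

View pics/w1c.png

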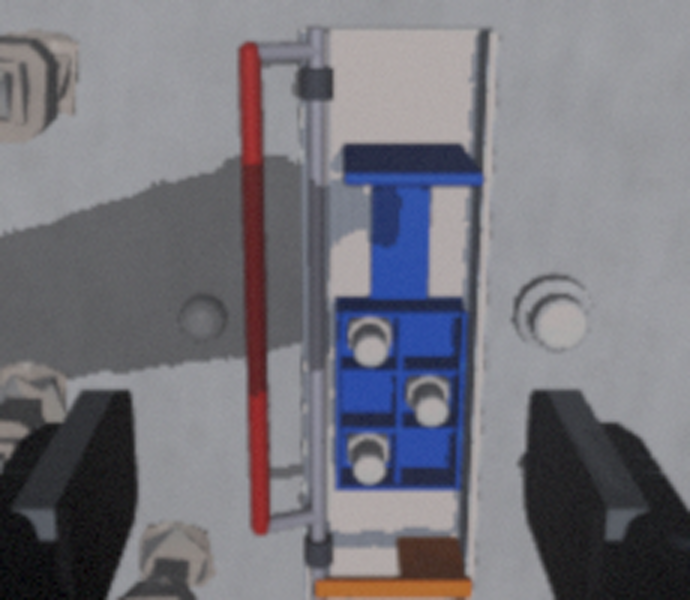

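Request:
{"op": "arm_command", "data": {"plan": "0.001 -0.0024 0.015 0; 0 0 0.025 0; 0 0 0.025 0; 0 0 0.025 0; 0 0 0.025 0; 0 0 0.025 0; 0 0 0.025 0; 0 0 0.025 0; 0 0 0.02 0; 0 0 0.014 0; 0 0 0.005 0; 0 0 0 0; 0 0 0 0"}}

```text
clock: 4.65
tcp_pos: [0.6421, 0.2272, 0.1019]
orientation: [2.134, 2.305, 0.002]
contact_force: [0.4, 0.4, -0.2]
grip_width: 0.0604
gripper_force: 0.0
```

```bash
python3 -c "
from h import *
go(-37,234,.06)
snap('wrist','w2');snap('scene','s2')
p=cv2.imread('pics/s2.png');w=cv2.imread('pics/w2.png')
a=cv2.resize(p[180:320,200:400],(600,420),interpolation=cv2.INTER_CUBIC)
cv2.imwrite('pics/s2c.png',a)
"
```

```text
clock 4.65 tcp [0.64213732 0.227211   0.10190405] chute [-35.70666855 234.10202144] w 0.0604198085975372 F [ 0.42282154  0.44511148 -0.15212481]
x axis [-7.70214400e-02  9.97029293e-01  5.35559604e-04] z axis [ 1.41534299e-03  6.46491247e-04 -9.99998789e-01] yaw need deg -0.013100584870356969
target [0.64085574 0.22700938 0.06      ] shift tool [-0.00012476 -0.00135453  0.04190205]
```

View pics/w2.png

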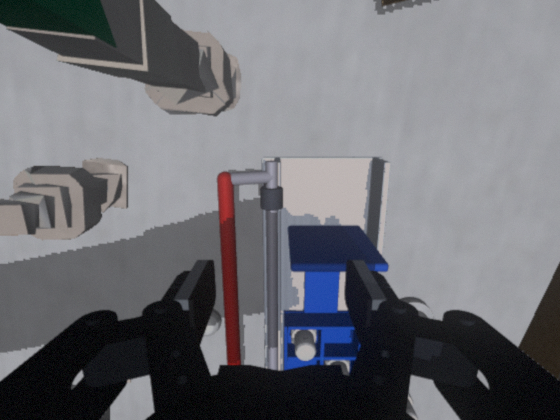

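View pics/s2c.png

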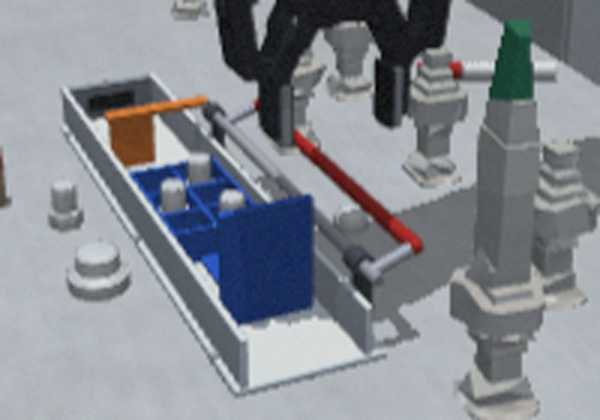

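```bash
python3 -c "
from h import *
K=np.load('chute.npz');L=lambda w:(K['Rm'].T@(w[:2]-K['t'])*1e3).round(1)
d=np.load('pics/s2.npz')['d'];C=cam('scene')
for x,y in[(280,135),(287,128),(268,130),(390,115),(396,110),(383,110),(380,85),(412,243),(280,100),(400,90),(390,122),(290,145)]:
  w=ray(C,x/3+200,y/3+180,dep=d[round(y/3+180),round(x/3+200)]);print(x,y,w.round(3),L(w))
"
```

```text
280 135 [0.679 0.239 0.138] [  1.6 242.9]
287 128 [0.676 0.242 0.143] [ -1.2 245.9]
268 130 [0.686 0.24  0.143] [  9.  243.5]
390 115 [0.612 0.237 0.139] [-64.6 246.5]
396 110 [0.609 0.238 0.142] [-68.  247.1]
383 110 [0.613 0.229 0.139] [-64.9 237.8]
380 85 [0.614 0.226 0.153] [-64.2 234.8]
412 243 [0.609 0.263 0.07 ] [-66.4 272.8]
280 100 [0.679 0.239 0.159] [  1.5 243. ]
400 90 [0.606 0.237 0.153] [-70.7 246.2]
390 122 [0.612 0.237 0.135] [-64.9 246.2]
290 145 [0.674 0.243 0.133] [ -2.3 247.5]
```

Request:
{"op": "arm_command", "data": {"plan": "0 0 0.01 0; 0 0 0.015 0; 0 0 0.015 0; 0 0 0.01 0; 0 0 0.005 0; 0 0 0 0; 0 0 0 0"}}

```text
clock: 5.62
tcp_pos: [0.6419, 0.2271, 0.0465]
orientation: [2.134, 2.305, 0.001]
contact_force: [-0.0, -0.6, 0.5]
grip_width: 0.0602
gripper_force: 0.0
```

```bash
cat >> h.py <<'E'
def both(n):
    p,d=snap('scene','s'+n)
    K=np.load('chute.npz');C=cam('scene');v,u=np.mgrid[180:320,200:400];f,cx,cy,M,o=C
    P=o+(np.stack([(u-cx)/f,-(v-cy)/f,-np.ones(u.shape)],-1)@M.T)*d[180:320,200:400,None]
    I=p[180:320,200:400].astype(int);l=(P[...,:2]-K['t'])@K['Rm']*1e3
    def st(nm,m):
        if m.sum()>3: print(nm,m.sum(),'x',np.percentile(l[m][:,0],[5,50,95]).round(),'y',np.percentile(l[m][:,1],[5,50,95]).round(),'z',(np.percentile(P[m][:,2],[1,5,50,95,99])*1e3).round())
    dark=(I.max(-1)<70)&(P[...,2]>.04)&(abs(l[...,0])<110)&(l[...,1]>0)&(l[...,1]<270)
    st('finger near',dark&(l[...,0]<-55)&(l[...,0]>-90)&(I.max(-1)<45)&(P[...,2]<.2)); st('finger far',dark&(l[...,0]>-20)&(l[...,0]<25)&(I.max(-1)<45)&(P[...,2]<.2))
    st('red bar',(I[...,0]>90)&(I[...,1]<50)&(I[...,2]<50)); st('orange',(I[...,0]>120)&(I[...,1]>60)&(I[...,2]<60)&(l[...,1]<30))
    b=(I[...,2]>90)&(I[...,0]<60); st('plate',b&(P[...,2]>.06)); st('blue',b)
    cv2.imwrite(f'pics/s{n}c.png',cv2.resize(cv2.imread(f'pics/s{n}.png')[180:320,200:400],(600,420),interpolation=cv2.INTER_CUBIC))
E
python3 -c "
from h import *
go(-37,234,.016)
both('3')"
```

```text
clock 5.625 tcp [0.64193923 0.22714897 0.04647389] chute [-35.90896139 234.05547621] w 0.060182098866265875 F [-0.03945747 -0.57101841  0.52411809]
x axis [-7.70086801e-02  9.97030378e-01  2.96599353e-04] z axis [ 9.11960793e-04  3.67920692e-04 -9.99999516e-01] yaw need deg -0.01380539304929103
target [0.64085574 0.22700938 0.016     ] shift tool [-6.47773288e-05 -1.11959661e-03  3.04728372e-02]
finger near 586 x [-89. -66. -57.] y [227. 245. 252.] z [ 78.  86. 134. 182. 187.]
finger far 952 x [-17.  -1.  23.] y [227. 246. 254.] z [ 86.  97. 151. 195. 199.]
red bar 144 x [-71. -66. -64.] y [ 50. 198. 273.] z [ 11.  67.  71.  72. 137.]
orange 63 x [-34.   5.  35.] y [1. 6. 9.] z [12. 19. 62. 63. 63.]
plate 229 x [-25.  15.  31.] y [219. 222. 224.] z [ 60.  61.  74.  85. 401.]
blue 1232 x [-25.   9.  30.] y [ 45. 221. 223.] z [10. 12. 30. 81. 85.]
```

Request:
{"op": "arm_command", "data": {"plan": "0.004 0 0 0; 0 0 0.004 0; 0 0 0.004 0; 0 0 0.004 0; 0 0 0.004 0; 0 0 0.004 0; 0 0 0.004 0; 0 0 0 0; 0 0 0 0"}}

```text
clock: 6.8
tcp_pos: [0.6418, 0.2311, 0.0223]
orientation: [2.134, 2.305, 0.002]
contact_force: [-0.5, 1.8, 3.2]
grip_width: 0.06
gripper_force: 1.9
```

```bash
python3 -c "
from h import *
go(-37,234,.016)
both('4')"
```

```text
clock 6.8 tcp [0.64181851 0.23112569 0.02232761] chute [-35.72211926 238.02963749] w 0.06004548797608953 F [-0.49734234  1.80701052  3.15745514]
x axis [-7.70040474e-02  9.97030756e-01  2.21402777e-04] z axis [ 1.16234355e-03  3.11833685e-04 -9.99999276e-01] yaw need deg -0.014070777266407805
target [0.64085574 0.22700938 0.016     ] shift tool [-0.00403135 -0.00128438  0.0063252 ]
finger near 579 x [-89. -67. -57.] y [232. 249. 257.] z [ 53.  60. 109. 159. 182.]
finger far 1178 x [-16.  -2.  22.] y [232. 251. 266.] z [ 63.  77. 142. 194. 199.]
red bar 115 x [-311.  -66.  -64.] y [-75. 191. 272.] z [10. 15. 49. 50. 51.]
orange 67 x [-32.  14.  37.] y [ 3.  6. 10.] z [ 62.  70.  92. 112. 113.]
plate 193 x [-25.  19.  31.] y [220. 222. 224.] z [ 60.  61.  72.  85. 401.]
blue 1122 x [-24.  11.  30.] y [ 45. 221. 223.] z [10. 11. 28. 78. 85.]
```

View pics/s4c.png

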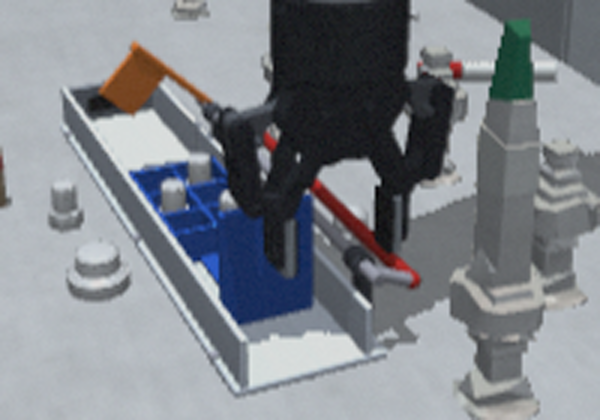

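Request:
{"op": "arm_command", "data": {"plan": "-0.003 0 0 0; -0.003 0 0 0; -0.002 0 0 0; -0.002 0 0 0; -0.003 0 0 0; -0.004 0 0 0; -0.006 0 0 0; -0.007 0 0 0; -0.007 0 0 0; -0.007 0 0 0; -0.006 0 0 0; -0.004 0 0 0; -0.003 0 0 0; -0.001 0 0 0; 0 0 0 0"}}

```text
clock: 8.72
tcp_pos: [0.6454, 0.1755, 0.0222]
orientation: [-2.131, -2.306, -0.003]
contact_force: [-0.7, 6.9, 4.6]
grip_width: 0.0604
gripper_force: 3.7
```

```bash
python3 -c "
from h import *
go(-36,73,.022)
both('5')"
```

```text
clock 8.725 tcp [0.64540956 0.17553665 0.02220902] chute [-36.43598349 182.32930092] w 0.060425623776711145 F [-0.68171635  6.87051617  4.6087569 ]
x axis [-0.0789256   0.99687734  0.00251249] z axis [-7.85892613e-05  2.51412563e-03 -9.99996836e-01] yaw need deg 0.09637421140102481
target [0.65428978 0.06656772 0.022     ] shift tool [-1.09330060e-01  2.52060805e-04 -6.56413769e-05]
finger near 509 x [-89. -66. -57.] y [177. 194. 210.] z [ 54.  63. 111. 176. 195.]
finger far 1073 x [-17.  -3.  22.] y [176. 195. 214.] z [ 63.  80. 145. 196. 199.]
red bar 172 x [-70. -66. -63.] y [ 77. 202. 257.] z [12. 45. 48. 50. 50.]
orange 40 x [-16.  14.  39.] y [3. 6. 9.] z [ 70.  82.  97. 112. 114.]
plate 154 x [-26.  18.  30.] y [170. 172. 174.] z [60. 62. 75. 84. 85.]
blue 812 x [-24.  13.  30.] y [ -4. 171. 174.] z [10. 11. 30. 80. 84.]
```

View pics/s5c.png

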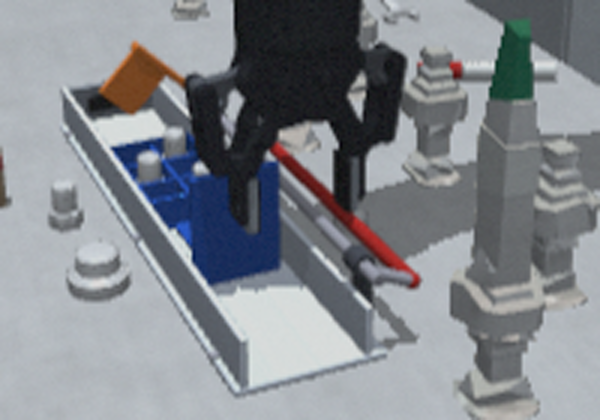

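Request:
{"op": "arm_command", "data": {"plan": "-0.002 0 0 0; -0.004 0 0 0; -0.006 0 0 0; -0.007 0 0 0; -0.007 0 0 0; -0.007 0 0 0; -0.007 0 0 0; -0.007 0 0 0; -0.007 0 0 0; -0.007 0 0 0; -0.007 0 0 0; -0.007 0 0 0; -0.006 0 0 0; -0.005 0 0 0; -0.004 0 0 0; -0.003 0 0 0; -0.002 0 0 0; 0 0 0 0"}}

```text
clock: 11.02
tcp_pos: [0.6528, 0.0811, 0.0222]
orientation: [-2.13, -2.306, -0.003]
contact_force: [-0.7, 6.8, 5.4]
grip_width: 0.0607
gripper_force: 4.2
```

```bash
python3 -c "
from h import *
go(-36,73,.022)
both('6')"
```

```text
clock 11.025 tcp [0.65282359 0.08106135 0.02221048] chute [-36.34218985  87.56358646] w 0.06068230537679869 F [-0.67930126  6.79884715  5.37310213]
x axis [-0.07923788  0.99685199  0.00273293] z axis [-1.92224536e-04  2.72627092e-03 -9.99996265e-01] yaw need deg 0.1143390363043818
target [0.65428978 0.06656772 0.022     ] shift tool [-0.01456476  0.00031312  0.00017068]
finger near 392 x [-89. -67. -57.] y [ 82.  99. 106.] z [ 54.  63. 111. 159. 164.]
finger far 638 x [-17.  -2.  23.] y [ 80. 100. 109.] z [ 63.  74. 128. 173. 177.]
red bar 207 x [-70. -65. -63.] y [ 48. 179. 257.] z [12. 45. 48. 50. 50.]
orange 21 x [12. 25. 39.] y [2. 5. 7.] z [ 82.  83.  97. 113. 114.]
plate 64 x [-26.  23.  31.] y [74. 77. 80.] z [ 61.  62.  80.  85. 202.]
blue 346 x [-25.  19.  31.] y [-100.   73.   80.] z [ 9. 11. 28. 83. 85.]
```

Request:
{"op": "arm_command", "data": {"plan": "-0.001 0 0 0; -0.002 0 0 0; -0.002 0 0 0; -0.002 0 0 0; -0.001 0 0 0; -0.001 0 0 0; -0.001 0 0 0; 0 0 0 0"}}

```text
clock: 12.08
tcp_pos: [0.6536, 0.0715, 0.0222]
orientation: [-2.13, -2.307, -0.003]
contact_force: [-1.0, 7.6, 5.0]
grip_width: 0.06
gripper_force: 4.5
```

Request:
{"op": "arm_command", "data": {"plan": "-0.001 0 0 0; -0.001 0 0 0; 0 0 0 0"}}

```text
clock: 12.45
tcp_pos: [0.6538, 0.0695, 0.0222]
orientation: [-2.13, -2.306, -0.003]
contact_force: [-0.8, 7.7, 6.2]
grip_width: 0.0602
gripper_force: 4.5
```

Request:
{"op": "arm_command", "data": {"plan": "-0.001 0 0 0; -0.001 0 0 0; 0 0 0 0"}}

```text
clock: 12.82
tcp_pos: [0.6539, 0.0675, 0.0222]
orientation: [-2.13, -2.306, -0.003]
contact_force: [-0.3, 8.0, 6.2]
grip_width: 0.0602
gripper_force: 4.4
```

Request:
{"op": "arm_command", "data": {"plan": "-0.001 0 0 0; -0.001 0 0 0; 0 0 0 0"}}

```text
clock: 13.2
tcp_pos: [0.6539, 0.0674, 0.0222]
orientation: [-2.127, -2.307, -0.005]
contact_force: [-1.0, 11.1, 6.6]
grip_width: 0.0602
gripper_force: 6.0
```

```bash
python3 -c "
from h import *
go(-36,73,.022)
both('7')"
```

```text
clock 13.2 tcp [0.65391563 0.06739478 0.0222216 ] chute [-36.30913733  73.85349696] w 0.06017465999420143 F [-0.9743255  11.13041511  6.57757998]
x axis [-0.08115131  0.99669001  0.00484617] z axis [-5.61838542e-04  4.81645837e-03 -9.99988243e-01] yaw need deg 0.2244133990466125
target [0.65428978 0.06656772 0.022     ] shift tool [-0.00085576  0.00030583  0.0002174 ]
finger near 370 x [-89. -67. -57.] y [67. 85. 92.] z [ 54.  62. 111. 157. 161.]
finger far 572 x [-17.  -2.  22.] y [66. 86. 93.] z [ 62.  75. 125. 165. 172.]
red bar 209 x [-69. -65. -63.] y [ 53. 180. 258.] z [11. 45. 48. 50. 50.]
orange 17 x [-11.  26.  39.] y [2. 6. 9.] z [ 84.  84.  93. 106. 106.]
plate 56 x [-23.  27.  32.] y [61. 64. 66.] z [ 61.  61.  77.  85. 227.]
blue 330 x [-18.  21.  31.] y [-114.  -15.   66.] z [10. 11. 28. 83. 85.]
```

View pics/s7c.png

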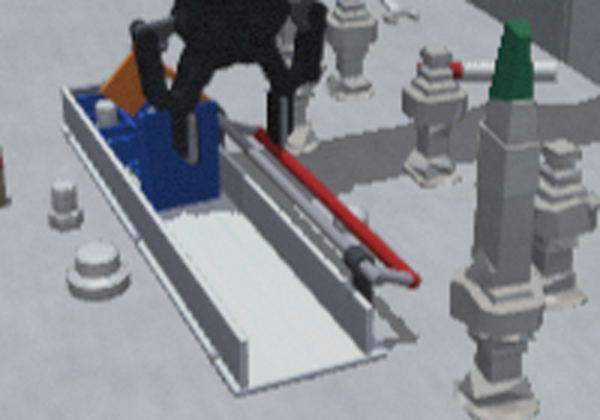

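Request:
{"op": "arm_command", "data": {"plan": "0.001 0 0 0; 0.002 0 0 0; 0.002 0 0 0; 0.002 0 0 0; 0.001 0 0 0; 0 0 0 0; 0 0 0 0"}}

```text
clock: 14.12
tcp_pos: [0.6534, 0.0696, 0.0219]
orientation: [2.135, 2.305, -0.001]
contact_force: [0.6, -2.7, 3.6]
grip_width: 0.0601
gripper_force: 2.0
```

```bash
python3 -c "
from h import *
go(-36,73,.022)
both('8')"
```

```text
clock 14.125 tcp [0.65340688 0.06964613 0.02186647] chute [-36.64245524  76.1374142 ] w 0.06012651752491186 F [ 0.58760413 -2.72515444  3.5691596 ]
x axis [-7.63426765e-02  9.97081411e-01 -6.75588536e-04] z axis [-3.91550251e-04 -7.07545344e-04 -9.99999673e-01] yaw need deg -0.052077720662834094
target [0.65428978 0.06656772 0.022     ] shift tool [-0.00313692  0.00064525 -0.0001317 ]
finger near 371 x [-89. -67. -57.] y [71. 88. 95.] z [ 53.  62. 110. 157. 162.]
finger far 601 x [-17.  -2.  23.] y [69. 88. 97.] z [ 62.  73. 124. 167. 173.]
red bar 210 x [-68. -65. -63.] y [ 53. 176. 256.] z [11. 44. 48. 49. 50.]
orange 17 x [-9. 22. 37.] y [1. 4. 8.] z [ 84.  86.  97. 110. 113.]
plate 58 x [-22.  27.  31.] y [61. 64. 67.] z [61. 61. 77. 85. 85.]
blue 337 x [-18.  21.  31.] y [-113.  -16.   66.] z [10. 11. 28. 82. 84.]
```

Request:
{"op": "arm_command", "data": {"plan": "0.002 0 0 0; 0.002 0 0 0; 0 0 -0.002 0; 0 0 -0.003 0; 0 0 -0.003 0; 0 0 -0.003 0; 0 0 -0.003 0; 0 0 -0.003 0; 0 0 -0.003 0; 0 0 -0.004 0; 0 0 -0.006 0; 0 0 -0.01 0; 0 0 -0.02 0; 0 0 -0.03 0; 0 0 -0.03 0; 0 0 -0.03 0; 0 0 -0.03 0; 0 0 -0.02 0; 0 0 0 0; 0 0 0 0"}}

```text
clock: 16.68
tcp_pos: [0.6527, 0.0745, 0.2216]
orientation: [-2.134, -2.305, 0.001]
contact_force: [0.8, -0.0, -0.7]
grip_width: 0.0602
gripper_force: 0.0
```

```bash
python3 -c "
from h import *
go(-36,73,.022)
both('9')
snap('top','t9')
p=cv2.imread('pics/t9.png'); cv2.imwrite('pics/t9c.png',cv2.resize(p[150:260,145:360],None,fx=3.7,fy=3.7,interpolation=cv2.INTER_CUBIC))
a=cv2.imread('pics/s9c.png');b=cv2.resize(cv2.imread('pics/t9c.png'),(600,307));b=b[:180] if 0 else b
cv2.imwrite('pics/m9.png',np.vstack([cv2.resize(a,(400,280)),cv2.resize(b,(400,205))]) if 0 else np.hstack([cv2.resize(a,(400,280)),cv2.copyMakeBorder(cv2.resize(b,(400,205)),0,75,0,0,0)]))
"
```

```text
clock 16.675 tcp [0.65274772 0.07448644 0.22160557] chute [-36.92574093  81.01418213] w 0.06023922617308187 F [ 0.7500807 -0.0203866 -0.6945069]
x axis [-7.71346195e-02  9.97020685e-01  6.94656753e-05] z axis [-7.73761120e-04  9.81111541e-06 -9.99999701e-01] yaw need deg -0.0065492563664237505
target [0.65428978 0.06656772 0.022     ] shift tool [-0.00802794  0.00108049  0.19960424]
red bar 227 x [-70. -66. -64.] y [ 49. 179. 266.] z [12. 68. 71. 72. 73.]
orange 31 x [-30.  21.  36.] y [1. 4. 8.] z [61. 61. 62. 63. 63.]
plate 135 x [-11.  20.  31.] y [62. 65. 67.] z [ 60.  61.  75.  85. 401.]
blue 538 x [-15.  16.  30.] y [-114.   64.   66.] z [10. 13. 36. 83. 85.]
```

View pics/m9.png

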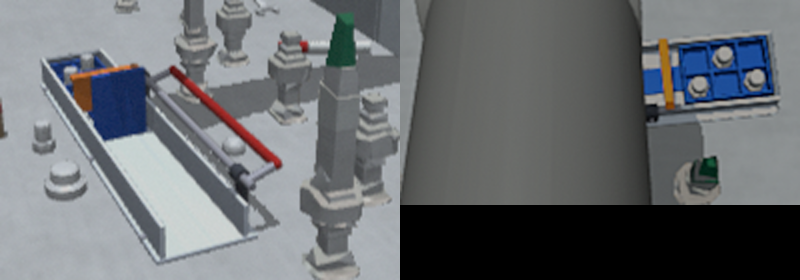

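```bash
python3 -c "
from h import *
print(ticket.hand_in())"
```

```text
the job is handed in; nothing more can be done
None
```

The job is handed in at about 17 s: the last pictures show the rack home against the end stop, the gate shut behind its tray, all three stubs in their pockets and the robot touching nothing.

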